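# Set the iris lever of the gem light stage to the red marker and switch on its lamp

## Task

On the round gem light stage, push the lever gently round with the fingertips until the white line on its ring points at the red marker dot on the scale (not the blue one), and leave it there. Then press the green lamp button all the way down and let it come up again. Only push and press, without lifting anything, and leave the stone on the glass and the things lying around where they are.

Things in the scene. Friction and masses are not known exactly. Their poses are not given: they have to be found in the camera images.
- light_base: gem light stage: fixed steel drum on the bench, foot 160 mm across, top (scale band, black lines every 10 degrees) 136 mm across, 45 mm high; frosted glass in a black rim in its middle, 86 mm across, 49 mm high. Origin: centre of the underside, z up; scale centred on its -x axis. A black ring 158 mm across, 22 to 46 mm high, turns about this z axis and carries the lever.
- iris_ring (a joint): turning angle of the ring and lever, rad, limits -1.5 to 1.5; 0 where the lever points along the -x axis of the light stage, growing anticlockwise seen from above. Turns against steady friction of about 0.12 N m (1 N at the pin), no spring, stays where it is left.
- lever_pin (a point): centre of the top of the upright pin at the lever's end: black, with an orange band near the top, 14 mm in diameter, 113 mm from the ring's axis, from 30 to 80 mm above the bench. The steel lever arm under it is 10 mm wide, 30 to 38 mm above the bench, radial. x axis outward along the lever, z up.
- index_line (a point): inner end of the short white line on the ring's top, which lies in the same radial direction as the lever; 70 mm from the ring's axis, 46 mm above the bench. x axis outward along the line, y axis anticlockwise along the ring, z up.
- red_marker: red magnetic dot, 10 mm in diameter and 2.5 mm high, fixed on the scale band about 55 to 62 mm from the ring's axis, 57 to 74 degrees to one side of the middle of the scale: the wanted setting. Origin: centre of its underside.
- blue_marker: blue magnetic dot like the red one, on the other side of the scale: not the wanted setting.
- lamp_button_top (a point): centre of the top of the green lamp push button, 32 mm in diameter, in a black housing fixed on the bench. Pressed straight down.
- lamp_button (a joint): travel of the lamp button, m: 0 up, 0.006 fully down (about 4 N; a spring lifts it again).
- stone: tan rough stone, 20 x 27 x 12 mm, loose, lying on the glass in the middle of the light stage. Origin: centre of its underside.
- borax_tablet: white round tablet, 43 mm in diameter, 15 mm high, loose on the bench to the left of the light stage. Origin: centre of its underside.
- wood_clamp: turned wooden ring clamp, 114 x 25 x 22 mm, loose, lying on the bench in front of the light stage; long along its own x axis. Origin: centre of its underside.
- teal_bangle: open silver bangle with a teal stone, 72 x 88 x 37 mm, loose on the bench to the right of the light stage. Origin: centre of its underside.
Mind the look-alikes: they are no part of the job. What is shaped like the part that bears lamp_button_top but purple is not meant.

How it is judged:
By the outcome, as a careful person would: the job done as asked, in the order asked, and still so for the second after the job is handed in, with the robot touching nothing.
It also fails if it takes over 45 s, if anything falls off the work surface, if the arm or the gripper's body presses on something with over 40 N, if the wrist force passes 120 N, or if a joint passes its speed limit or range.

## Robot

A 6-joint arm with a two-finger parallel gripper is mounted at the origin on a cart in front of the work surface, level with it; the furniture and walls round the work are solid. World frame = base frame: x ahead of the robot, y to its left, z up, the work surface at z = 0. Lengths are in mm, angles in rad, forces in N, time in s.
With the tool pointing down it reaches from about 275 to 1000 mm from the base axis. Payload 8.4 kg.
Tool frame: the origin (TCP) lies between the finger pads; the fingertips stand 8 mm ahead of it and the grasp point (between the pads) lies 11 mm behind it (tcp_to_tips is the distance from the TCP to the fingertips, in mm); z points along the fingers, y is the line along which they close (so a half turn about z gives the same grasp; the last joint's range is limited). The gripper opens to 85 mm and grips with 20 to 120 N. Pads are 22 mm wide; open, the fingers measure 114 mm over their backs; the gripper's body (76 mm by 85 mm) begins 54 mm behind the grasp point. The pads swing forward as they close: fully open they stand 13 mm farther back than shut.
Start: joints at [1.159, 0.353, 1.633, -0, 1.155, -0.002], TCP at [249.015, 573.253, 239.281] pointing down, gripper open.
Joint ranges: [-2.63, 2.63], [-0.92, 2.1], [0.06, 2.66], [-1.3, 4.44], [0, 2.69], [-3.02, 3.02]. Speed limits (rad/s): [2.22, 2.22, 2.79, 3.14, 3.14, 3.14].

## Interface

Orientations are given as [roll, pitch, yaw] about the fixed x, y, z axes, in that order (R = Rz(yaw) Ry(pitch) Rx(roll)).
In Python, from rig import * gives the robot as it stands.
- The arm moves only by the tool step_arm, never from a script. Its argument "motion" is a list of rows, each an object with "claw": the finger opening in mm, from 0 to 85.4; "delta_pos": the shift along the tool's x, y, z in mm, a list of three; "turn": the turn about the tool's z in rad. In form: [{"claw": claw, "delta_pos": [dx, dy, dz], "turn": turn}, ...]. A call has 1 to 8 rows; each row shifts and turns the commanded pose from where the row before left it, along the tool's axes as they then stand; what a row does not reach is not made up. A row lasts 1/12 s, in which the tool goes at most 41.7 mm and 7.16 degrees, less where a joint would pass 70% of its speed; a pose out of reach is approached as far as the arm can. A call is refused whole if a number of a shift passes 41.7 or a number of a turn 0.125, either way. A call with a gripper value outside its range is refused whole. The fingers move at their own pace and stop on an object; "force" is the grip in N (left out, the last holds). Time passes only in rows, so rows that do not move let the fingers close. It gives the time, the measured TCP pose, the force, the opening and the grip force at its end, in the units of the state.
- sense(): the state, without advancing time (a new reading comes with each control period).
- grab_frame(name): name is "side" or "top" or "wrist"; returns a dict with "img" (384x512x3 uint8, red, green, blue), "vertical_fov" (degrees; the focal length in pixels is half the picture's height over the tangent of half this angle, whatever the lens; pixels are square), "cx", "cy" (the principal point, pixels), "R" (3x3) and "t" (3): a world point X has camera coordinates R X + t. Camera axes: x right, y down, z forward; pixel columns grow to the right and rows downward; lengths in mm; the calibration is good to about 2 mm. The wrist camera is an equidistant fisheye: a pixel r from the principal point sees the ray r / f radians off the axis. A picture is of the moment at which its call begins. There is no depth.
- sign_off(): hands the job in; it is judged then, once.
The state is a dict: "clock": time; "qpos": joint angles; "qvel": joint speeds; "joint_efforts": joint torques, N m; "eef_pos": TCP position; "tcp_rot": TCP orientation; "contact_force": force on the tool from outside, world axes, zero at the start; "wrist_torque": the same for the moment, N m; "opening": opening from 0.0 (shut) to 1.0 (fully open); "grasp_force": force on a finger pad.
Only numpy, scipy, OpenCV 4.12 (cv2) and the standard library are available. Lean on these libraries where they do the work, as an engineer would, in place of code of your own. Each camera call takes 0.05 s, during which the arm holds its last target. There are 200 camera calls.

## Working session

There is one attempt and no reset: what is moved stays moved. The work goes in short steps, Python scripts to look and compute and a tool call to move; the robot and the scene stay as the last step left them, time stands still between calls to the robot, and variables do not carry over. Pictures are saved under pics/ and viewed, at most 10 in all, crops included, and the job is handed in when it is done.

Besides the shell and the picture viewer there is one more tool, called after "Call:" as name(argument=value, ...), one argument or row to a line, values as JSON. step_arm: Moves the arm, as the interface text tells. Its arguments: {"type":"object","properties":{"motion":{"type":"array","items":{"type":"object","properties":{"claw":{"type":"number"},"delta_pos":{"type":"array","items":{"type":"number"}},"turn":{"type":"number"}}}},"force":{"type":"number"}},"required":["motion"]}

```bash
mkdir -p pics; cat > h.py <<'E'
from rig import *
import numpy as np, cv2, pickle
def snap(n,f):
    g=grab_frame(n); cv2.imwrite(f'pics/{f}.png',cv2.resize(g['img'][:,:,::-1],None,fx=1.5,fy=1.5,interpolation=cv2.INTER_CUBIC)); pickle.dump(g,open(f'pics/{f}.pkl','wb')); return g
def ray(g,u,v):
    f=g['img'].shape[0]/2/np.tan(np.radians(g['vertical_fov'])/2)
    d=np.array([(u-g['cx'])/f,(v-g['cy'])/f,1]); R=np.array(g['R']); return -R.T@np.array(g['t']), R.T@d
def hit(g,u,v,z):
    o,d=ray(g,u,v); return o+d*(z-o[2])/d[2]
def proj(g,X):
    f=g['img'].shape[0]/2/np.tan(np.radians(g['vertical_fov'])/2)
    c=np.array(g['R'])@np.array(X)+np.array(g['t']); return c[0]/c[2]*f+g['cx'],c[1]/c[2]*f+g['cy']
E
python3 - <<'E'
from h import *
g=snap('top','top1'); snap('side','side1'); s=sense(); print(s['eef_pos'],s['tcp_rot'],s['clock'])
E
```

```text
[248.83911167 572.84104033 238.61175871] [-3.14026789e+00  1.38742741e-05  2.73176935e+00] 0.1
```

View pics/top1.png

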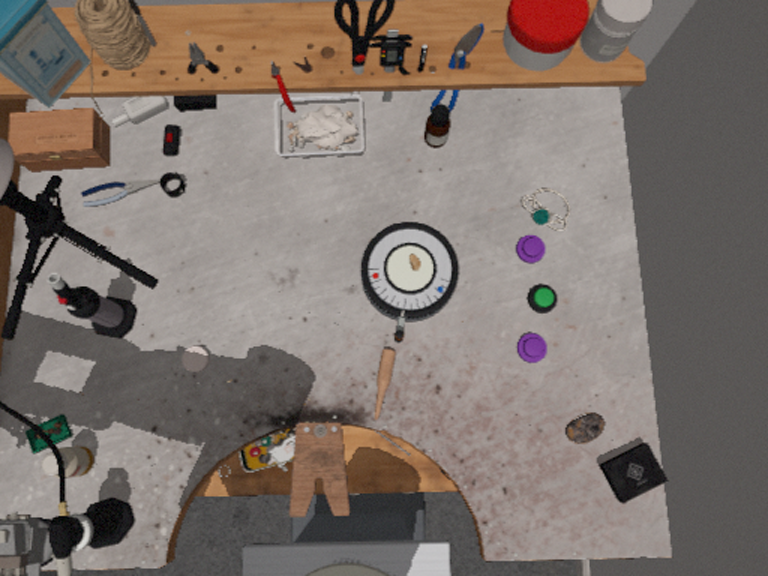

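View pics/side1.png

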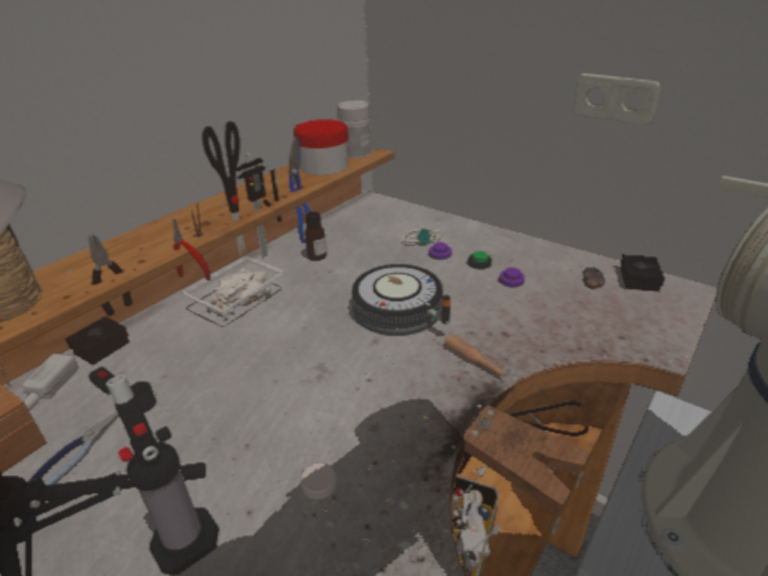

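Top view (1.5x pixels): the stage is at about (410,270), the pin at (400,330), the red dot at (376,276), the blue dot at (440,290) and the green button at (543,297). I'll enlarge the stage.

```bash
python3 - <<'E'
from h import *
g=pickle.load(open('pics/top1.pkl','rb')); im=g['img'][140:240,230:390,::-1]
cv2.imwrite('pics/crop1.png',cv2.resize(im,None,fx=5,fy=5,interpolation=cv2.INTER_CUBIC))
print(np.array(g['R']).round(3), -np.array(g['R']).T@g['t'])
hsv=cv2.cvtColor(g['img'],cv2.COLOR_RGB2HSV)
def blob(name,lo,hi,z,box):
    m=cv2.inRange(hsv,lo,hi); q=np.zeros_like(m); a,b,c,d=box; q[b:d,a:c]=m[b:d,a:c]
    v,u=np.nonzero(q); print(name,len(u),u.mean(),v.mean(),hit(g,u.mean(),v.mean(),z).round(1))
blob('red',(0,130,80),(8,255,255),47.5,(240,170,275,200))
blob('blue',(100,130,60),(125,255,255),47.5,(280,180,310,205))
blob('green',(45,100,50),(85,255,255),25,(345,180,380,215))
E
```

```text
[[-0.022 -1.    -0.007]
 [-0.974  0.023 -0.223]
 [ 0.223  0.001 -0.975]] [ 313.9272766   -46.14660359 1116.55216905]
red 9 249.88888888888889 183.33333333333334 [561.3 -53.6  47.5]
blue 8 293.0 192.5 [ 536.4 -156.1   47.5]
green 150 362.20666666666665 197.86666666666667 [ 523.9 -326.2   25. ]
```

View pics/crop1.png

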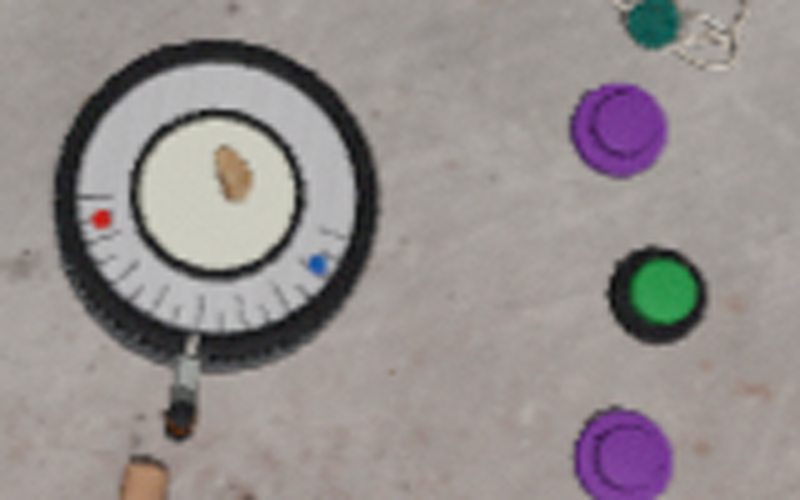

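Crop: glass centre (218,194), band x 77–357 and y 62–333, red (101,219), blue (318,265), line inner end (195,338), pin top (182,407), green button (665,292).

```bash
python3 - <<'E'
from h import *
g=pickle.load(open('pics/top1.pkl','rb'));s=pickle.load(open('pics/side1.pkl','rb'))
c=lambda u,v,z: hit(g,230+u/5-.4,140+v/5-.4,z)
C1=c(217.5,194,49);C2=c(217,197.5,45);print(C1,C2);C=(C1+C2)/2
for n,u,v,z in [('red',101,219,47.5),('blue',318,265,47.5),('line',195,338,46),('pin',182,407,80)]:
    p=c(u,v,z);d=p-C;print(n,p.round(1),'r',np.hypot(*d[:2]).round(1),'ang',np.degrees(np.arctan2(d[1],d[0])).round(1))
# tick end angles
for n,u,v in [('firsttick',88,197),('lasttick',337,235)]:
    d=c(u,v,45)-C;print(n,np.hypot(*d[:2]),np.degrees(np.arctan2(d[1],d[0])))
hsv=cv2.cvtColor(s['img'],cv2.COLOR_RGB2HSV);m=cv2.inRange(hsv,(45,100,50),(85,255,255));q=m*0;q[155:185,305:335]=m[155:185,305:335];v,u=np.nonzero(q)
print('side green',len(u),u.mean(),v.mean(),v.min(),v.max())
for z in (15,20,25,30,35):
    p=hit(g,362.2,197.9,z);print(z,p.round(1),proj(s,p))
E
```

```text
[ 571.86672486 -109.68597039   49.        ] [ 571.10019806 -109.62198652   45.        ]
red [561.2 -53.3  47.5] r 57.2 ang 100.4
blue [ 536.2 -156.6   47.5] r 58.8 ang -126.9
line [502.4 -96.7  46. ] r 70.3 ang 169.4
pin [464.5 -88.1  80. ] r 109.1 ang 168.6
firsttick 62.332383102344764 88.7902930145013
lasttick 60.50449980153529 -109.57528860884753
side green 56 319.7857142857143 170.73214285714286 168 174
15 [ 525.7 -328.7   15. ] (np.float64(319.1806505410252), np.float64(170.1358110766502))
20 [ 524.8 -327.4   20. ] (np.float64(319.3767148778853), np.float64(168.95631634586428))
25 [ 523.8 -326.1   25. ] (np.float64(319.57430944226525), np.float64(167.76761598734646))
30 [ 522.8 -324.9   30. ] (np.float64(319.77345221884696), np.float64(166.5696018078485))
35 [ 521.9 -323.6   35. ] (np.float64(319.97416147525144), np.float64(165.36216391200105))
```

Call:
step_arm(
  motion=[
    {"claw":85,"delta_pos":[-23,-26,0],"turn":0},
    {"claw":85,"delta_pos":[-23,-26,0],"turn":0},
    {"claw":85,"delta_pos":[-23,-26,0],"turn":0},
    {"claw":85,"delta_pos":[-23,-26,0],"turn":0},
    {"claw":85,"delta_pos":[-23,-26,0],"turn":0},
    {"claw":85,"delta_pos":[-23,-26,0],"turn":0},
    {"claw":85,"delta_pos":[-23,-26,0],"turn":0},
    {"claw":85,"delta_pos":[-23,-26,0],"turn":0},
  ],
)

```text
clock: 0.77
eef_pos: [334.9, 307.4, 239.1]
tcp_rot: [-3.141, -0.0, 2.732]
contact_force: [0.1, 0.1, 0.8]
opening: 0.993
grasp_force: 0.0
```

Call:
step_arm(
  motion=[
    {"claw":85,"delta_pos":[-23,-26,0],"turn":0},
    {"claw":85,"delta_pos":[-23,-26,0],"turn":0},
    {"claw":85,"delta_pos":[-23,-26,0],"turn":0},
    {"claw":85,"delta_pos":[-23,-26,0],"turn":0},
    {"claw":85,"delta_pos":[-23,-26,0],"turn":0},
    {"claw":85,"delta_pos":[-23,-26,0],"turn":0},
    {"claw":85,"delta_pos":[-23,-26,0],"turn":0},
    {"claw":85,"delta_pos":[-23,-26,0],"turn":0},
  ],
)

```text
clock: 1.43
eef_pos: [420.8, 43.3, 239.3]
tcp_rot: [3.142, 0.0, 2.732]
contact_force: [0.7, 0.2, 0.0]
opening: 0.994
grasp_force: 0.0
```

Call:
step_arm(
  motion=[
    {"claw":85,"delta_pos":[-23,-26,0],"turn":0},
    {"claw":85,"delta_pos":[-23,-26,0],"turn":0},
    {"claw":85,"delta_pos":[0,0,0],"turn":-0.115},
    {"claw":85,"delta_pos":[0,0,0],"turn":-0.112},
    {"claw":85,"delta_pos":[0,0,0],"turn":0},
    {"claw":85,"delta_pos":[0,0,0],"turn":0},
  ],
)

```text
clock: 1.93
eef_pos: [442.0, -21.0, 239.1]
tcp_rot: [-3.142, -0.001, 2.955]
contact_force: [0.9, -1.2, -0.6]
opening: 0.993
grasp_force: 0.0
```

Call:
step_arm(
  motion=[
    {"claw":85,"delta_pos":[-15.5,-31,0],"turn":0},
    {"claw":85,"delta_pos":[-15.5,-31,0],"turn":0},
    {"claw":85,"delta_pos":[0,0,30],"turn":0},
    {"claw":85,"delta_pos":[0,0,30],"turn":0},
    {"claw":85,"delta_pos":[0,0,30],"turn":0},
    {"claw":85,"delta_pos":[0,0,0],"turn":0},
    {"claw":85,"delta_pos":[0,0,0],"turn":0},
  ],
)

```text
clock: 2.52
eef_pos: [460.4, -86.9, 148.6]
tcp_rot: [3.142, -0.004, 2.957]
contact_force: [0.4, -0.4, 0.4]
opening: 0.996
grasp_force: 0.0
```

```bash
cat >> h.py <<'E'
def whit(g,u,v,z):
    f=g['img'].shape[0]/2/np.tan(np.radians(g['vertical_fov'])/2)
    a=np.array([u-g['cx'],v-g['cy']]); r=np.hypot(*a); th=r/f
    d=np.r_[a/max(r,1e-9)*np.sin(th),np.cos(th)]; R=np.array(g['R']); o=-R.T@np.array(g['t']); d=R.T@d
    return o+d*(z-o[2])/d[2]
E
python3 - <<'E'
from h import *
g=snap('wrist','w1'); s=sense(); print(s['eef_pos'],s['tcp_rot'])
E
```

```text
[461.66383189 -87.15109185 149.92897294] [-3.14158787e+00 -5.61420567e-04  2.95772796e+00]
```

View pics/w1.png

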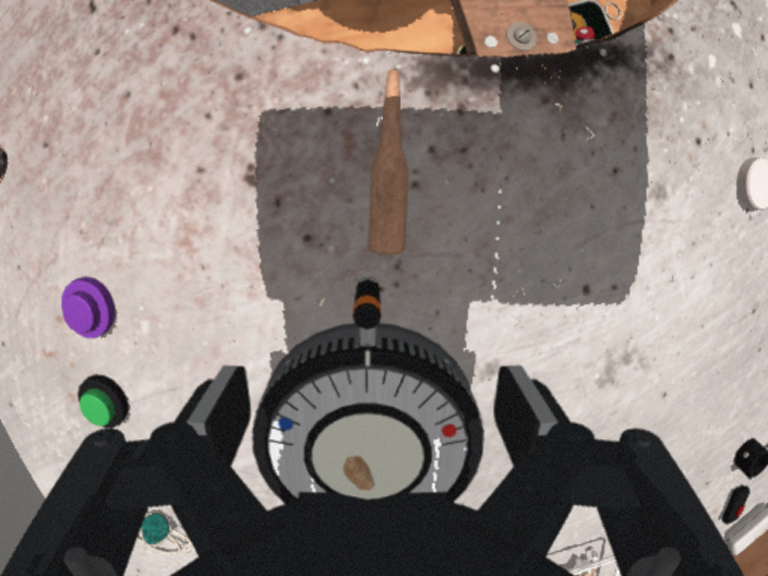

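Wrist view (1.5x): pin top at (367,315), line inner end (368,367), red (449,431), blue (286,424). The pin sits between the fingers.

```bash
python3 - <<'E'
from h import *
g=pickle.load(open('pics/w1.pkl','rb'))
C=np.array([571.5,-109.6,0])
P={}
for n,u,v,z in [('red',449,431,47.5),('blue',286,424,47.5),('line',368,367,46),('pin',367,315,80),('rimL',305,455,49),('rimR',431,455,49),('green',97,407,22),('green15',97,407,15)]:
    p=whit(g,u/1.5-.17,v/1.5-.17,z);d=p-C;P[n]=p;print(n,p.round(1),'r',np.hypot(*d[:2]).round(1),'ang',np.degrees(np.arctan2(d[1],d[0])).round(1))
E
```

```text
red [561.2 -55.5  47.5] r 55.1 ang 100.7
blue [ 536.5 -158.2   47.5] r 59.9 ang -125.8
line [505.2 -98.3  46. ] r 67.3 ang 170.3
pin [459.8 -89.9  80. ] r 113.4 ang 170.0
rimL [ 562.2 -152.    49. ] r 43.4 ang -102.3
rimR [577.5 -69.5  49. ] r 40.6 ang 81.5
green [ 522.1 -325.    22. ] r 221.0 ang -102.9
green15 [ 525.7 -331.7   15. ] r 226.8 ang -101.6
```

Call:
step_arm(
  motion=[
    {"claw":85,"delta_pos":[1,-2,30],"turn":0},
    {"claw":85,"delta_pos":[0,0,30],"turn":0},
    {"claw":85,"delta_pos":[0,0,30],"turn":0},
    {"claw":40,"delta_pos":[0,0,0],"turn":0},
    {"claw":40,"delta_pos":[0,0,0],"turn":0},
    {"claw":40,"delta_pos":[0,0,0],"turn":0},
    {"claw":40,"delta_pos":[0,0,0],"turn":0},
    {"claw":40,"delta_pos":[0,0,0],"turn":0},
  ],
)

```text
clock: 3.23
eef_pos: [461.6, -89.6, 61.2]
tcp_rot: [-3.142, 0.003, 2.959]
contact_force: [-0.1, 0.3, 0.1]
opening: 0.467
grasp_force: 0.0
```

Call:
step_arm(
  motion=[
    {"claw":40,"delta_pos":[0,4,0],"turn":0},
    {"claw":40,"delta_pos":[0,4,0],"turn":0},
    {"claw":40,"delta_pos":[0,4,0],"turn":0},
    {"claw":40,"delta_pos":[-0.7,4.9,0],"turn":0.0436},
    {"claw":40,"delta_pos":[-0.7,4.9,0],"turn":0.0436},
  ],
)

```text
clock: 3.65
eef_pos: [465.8, -67.8, 59.5]
tcp_rot: [-3.141, 0.0, 2.87]
contact_force: [-0.3, -1.0, 1.4]
opening: 0.468
grasp_force: 0.6
```

Call:
step_arm(
  motion=[
    {"claw":40,"delta_pos":[-0.7,4.9,0],"turn":0.0436},
    {"claw":40,"delta_pos":[-0.7,4.9,0],"turn":0.0436},
    {"claw":40,"delta_pos":[-0.7,4.9,0],"turn":0.0436},
    {"claw":40,"delta_pos":[-0.7,4.9,0],"turn":0.0436},
    {"claw":40,"delta_pos":[-0.7,4.9,0],"turn":0.0436},
    {"claw":40,"delta_pos":[-0.7,4.9,0],"turn":0.0436},
    {"claw":40,"delta_pos":[-0.7,4.9,0],"turn":0.0436},
    {"claw":40,"delta_pos":[-0.7,4.9,0],"turn":0.0436},
  ],
)

```text
clock: 4.32
eef_pos: [486.7, -34.4, 59.3]
tcp_rot: [-3.141, -0.0, 2.521]
contact_force: [-1.2, -1.5, 1.2]
opening: 0.47
grasp_force: 0.6
```

Call:
step_arm(
  motion=[
    {"claw":40,"delta_pos":[-0.7,4.9,0],"turn":0.0436},
    {"claw":40,"delta_pos":[-0.7,4.9,0],"turn":0.0436},
    {"claw":40,"delta_pos":[-0.7,4.9,0],"turn":0.0436},
    {"claw":40,"delta_pos":[-0.7,4.9,0],"turn":0.0436},
    {"claw":40,"delta_pos":[-0.7,4.9,0],"turn":0.0436},
    {"claw":40,"delta_pos":[-0.7,4.9,0],"turn":0.0436},
    {"claw":40,"delta_pos":[-0.7,4.9,0],"turn":0.0436},
    {"claw":40,"delta_pos":[-0.7,4.9,0],"turn":0.0436},
  ],
)

```text
clock: 4.98
eef_pos: [517.5, -10.2, 59.2]
tcp_rot: [-3.141, -0.001, 2.172]
contact_force: [-0.1, -0.5, 0.0]
opening: 0.469
grasp_force: 0.6
```

```bash
python3 - <<'E'
from h import *
s=sense();p=s['eef_pos'];C=np.array([571.3,-110]);y=s['tcp_rot'][2];d=p[:2]-C
ex=np.array([np.cos(y),np.sin(y)]);ey=np.array([np.sin(y),-np.cos(y)])
print(p.round(1),np.degrees(y),'in tool frame about C',d@ex,d@ey,s['contact_force'],s['opening']*85.4)
snap('wrist','w2')
E
```

```text
[517.5 -10.2  59.2] 124.45570869556751 in tool frame about C 112.67012376130452 12.106081096232785 [-0.09964988 -0.52055573  0.02522619] 40.06248036352427
```

View pics/w2.png

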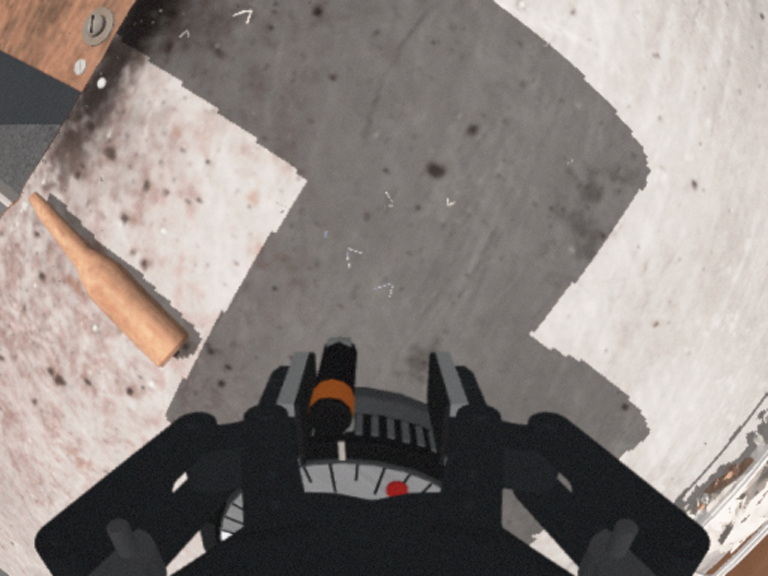

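The pin is being pushed by the left pad: line inner end at (342,460), line outer end (341,443), red dot (398,489).

```bash
python3 - <<'E'
from h import *
g=pickle.load(open('pics/w2.pkl','rb'))
for C in ([571.3,-110,0],[571.3,-111,0],[572,-110,0]):
  for n,u,v,z in [('red',398,489,47.5),('line',342,460,46),('lineout',341,443,46)]:
    p=whit(g,u/1.5-.17,v/1.5-.17,z);d=p-C;print(n,p.round(1),'r',np.hypot(*d[:2]).round(1),'ang',np.degrees(np.arctan2(d[1],d[0])).round(1))
E
```

```text
red [561.  -55.1  47.5] r 55.9 ang 100.7
line [532.2 -55.7  46. ] r 66.9 ang 125.8
lineout [526.9 -48.2  46. ] r 76.1 ang 125.7
red [561.  -55.1  47.5] r 56.9 ang 100.5
line [532.2 -55.7  46. ] r 67.7 ang 125.3
lineout [526.9 -48.2  46. ] r 76.9 ang 125.2
red [561.  -55.1  47.5] r 56.0 ang 101.4
line [532.2 -55.7  46. ] r 67.3 ang 126.2
lineout [526.9 -48.2  46. ] r 76.5 ang 126.1
```

Call:
step_arm(
  motion=[
    {"claw":40,"delta_pos":[-0.7,4.9,0],"turn":0.0436},
    {"claw":40,"delta_pos":[-0.7,4.9,0],"turn":0.0436},
    {"claw":40,"delta_pos":[-0.7,4.9,0],"turn":0.0436},
    {"claw":40,"delta_pos":[-0.7,4.9,0],"turn":0.0436},
    {"claw":40,"delta_pos":[-0.7,4.9,0],"turn":0.0436},
    {"claw":40,"delta_pos":[-0.7,4.9,0],"turn":0.0436},
    {"claw":40,"delta_pos":[-0.7,4.9,0],"turn":0.0436},
    {"claw":40,"delta_pos":[-0.7,4.9,0],"turn":0.0436},
  ],
)

```text
clock: 5.7
eef_pos: [554.9, 1.6, 59.1]
tcp_rot: [-3.14, -0.0, 1.824]
contact_force: [-1.8, 0.2, 0.7]
opening: 0.469
grasp_force: 0.6
```

Call:
step_arm(
  motion=[
    {"claw":40,"delta_pos":[-0.5,3.5,0],"turn":0.031},
    {"claw":40,"delta_pos":[-0.5,3.5,0],"turn":0.031},
    {"claw":40,"delta_pos":[0,0,0],"turn":0},
    {"claw":40,"delta_pos":[0,0,0],"turn":0},
  ],
)

```text
clock: 6.03
eef_pos: [562.4, 2.0, 59.2]
tcp_rot: [-3.142, -0.0, 1.765]
contact_force: [-0.8, -0.4, 0.4]
opening: 0.466
grasp_force: 0.0
```

```bash
python3 - <<'E'
from h import *
s=sense();p=s['eef_pos'];C=np.array([571.3,-110]);y=s['tcp_rot'][2];d=p[:2]-C
ex=np.array([np.cos(y),np.sin(y)]);ey=np.array([np.sin(y),-np.cos(y)])
print(p.round(1),np.degrees(y),'in tool frame about C',d@ex,d@ey,s['contact_force'],s['opening']*85.4)
g=snap('wrist','w3')
im=g['img'][260:350,150:340,::-1]
cv2.imwrite('pics/w3c.png',cv2.resize(im,None,fx=4,fy=4,interpolation=cv2.INTER_CUBIC))
E
```

```text
[562.4   2.   59.2] 101.12912276122795 in tool frame about C 111.64869356625371 12.917184210151978 [-0.76197953 -0.39360781  0.42155288] 39.811683044838475
```

View pics/w3c.png

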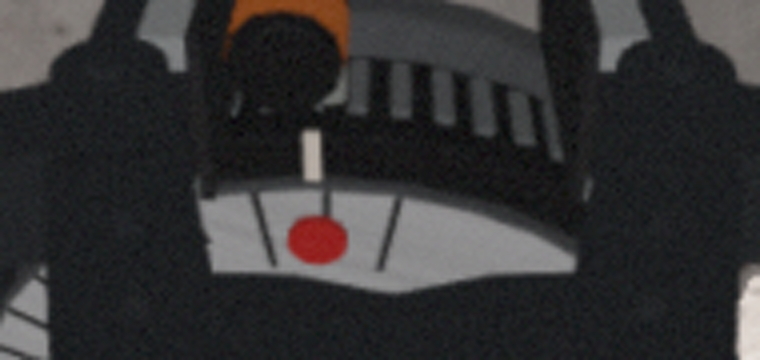

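The line runs (311,130)–(314,181) in the crop, and its extension meets the red dot's centre at (318,240). I'll check the angles.

```bash
python3 - <<'E'
from h import *
g=pickle.load(open('pics/w3.pkl','rb'))
for C in ([571.3,-110,0],[571.3,-111,0],[572,-110,0]):
  for n,u,v,z in [('red',318,239,47.5),('line',314,180,46),('lineout',311,131,46)]:
    p=whit(g,150+u/4-.4,260+v/4-.4,z);d=p-C;print(n,p.round(1),'r',np.hypot(*d[:2]).round(1),'ang',np.degrees(np.arctan2(d[1],d[0])).round(2))
E
```

```text
red [560.5 -55.5  47.5] r 55.6 ang 101.22
line [558.  -44.3  46. ] r 67.0 ang 101.48
lineout [555.9 -34.7  46. ] r 76.9 ang 101.53
red [560.5 -55.5  47.5] r 56.5 ang 101.02
line [558.  -44.3  46. ] r 68.0 ang 101.31
lineout [555.9 -34.7  46. ] r 77.9 ang 101.38
red [560.5 -55.5  47.5] r 55.7 ang 101.93
line [558.  -44.3  46. ] r 67.1 ang 102.07
lineout [555.9 -34.7  46. ] r 77.0 ang 102.04
```

Call:
step_arm(
  motion=[
    {"claw":40,"delta_pos":[0,-6,0],"turn":0},
    {"claw":40,"delta_pos":[0,-6,0],"turn":0},
    {"claw":40,"delta_pos":[0,0,0],"turn":0},
    {"claw":40,"delta_pos":[0,0,-25],"turn":0},
    {"claw":40,"delta_pos":[0,0,-40],"turn":0},
    {"claw":40,"delta_pos":[0,0,-40],"turn":0},
    {"claw":0,"delta_pos":[0,0,-25],"turn":0},
    {"claw":0,"delta_pos":[0,0,0],"turn":0},
  ],
)

```text
clock: 6.75
eef_pos: [553.7, -0.6, 195.1]
tcp_rot: [3.133, 0.002, 1.763]
contact_force: [0.9, 0.1, -0.1]
opening: 0.193
grasp_force: 0.0
```

Call:
step_arm(
  motion=[
    {"claw":0,"delta_pos":[-31.6,-8.9,0],"turn":0},
    {"claw":0,"delta_pos":[-31.6,-8.9,0],"turn":0},
    {"claw":0,"delta_pos":[-31.6,-8.9,0],"turn":0},
    {"claw":0,"delta_pos":[-31.6,-8.9,0],"turn":0},
    {"claw":0,"delta_pos":[-31.6,-8.9,0],"turn":0},
    {"claw":0,"delta_pos":[-31.6,-8.9,0],"turn":0},
    {"claw":0,"delta_pos":[-31.6,-8.9,0],"turn":0},
    {"claw":0,"delta_pos":[-31.6,-8.9,0],"turn":0},
  ],
)

```text
clock: 7.42
eef_pos: [528.2, -263.7, 188.6]
tcp_rot: [-3.141, -0.001, 1.763]
contact_force: [1.0, 1.0, 0.1]
opening: 0.001
grasp_force: 0.0
```

Call:
step_arm(
  motion=[
    {"claw":0,"delta_pos":[-31.6,-8.9,0],"turn":0},
    {"claw":0,"delta_pos":[-31.6,-8.9,0],"turn":0},
    {"claw":0,"delta_pos":[0,0,30],"turn":0},
    {"claw":0,"delta_pos":[0,0,30],"turn":0},
    {"claw":0,"delta_pos":[0,0,30],"turn":0},
    {"claw":0,"delta_pos":[0,0,0],"turn":0},
    {"claw":0,"delta_pos":[0,0,0],"turn":0},
  ],
)

```text
clock: 8.0
eef_pos: [522.3, -326.9, 97.7]
tcp_rot: [-3.138, -0.003, 1.763]
contact_force: [0.4, -0.2, 1.3]
opening: -0.001
grasp_force: 0.0
```

```bash
python3 - <<'E'
from h import *
s=sense();print(s['eef_pos'],s['tcp_rot'],s['contact_force'])
g=snap('wrist','w4')
E
```

```text
[ 522.30897195 -326.85491734   97.69397328] [-3.13841670e+00 -2.99736617e-03  1.76317063e+00] [ 0.36064916 -0.22576822  1.27456361]
```

View pics/w4.png

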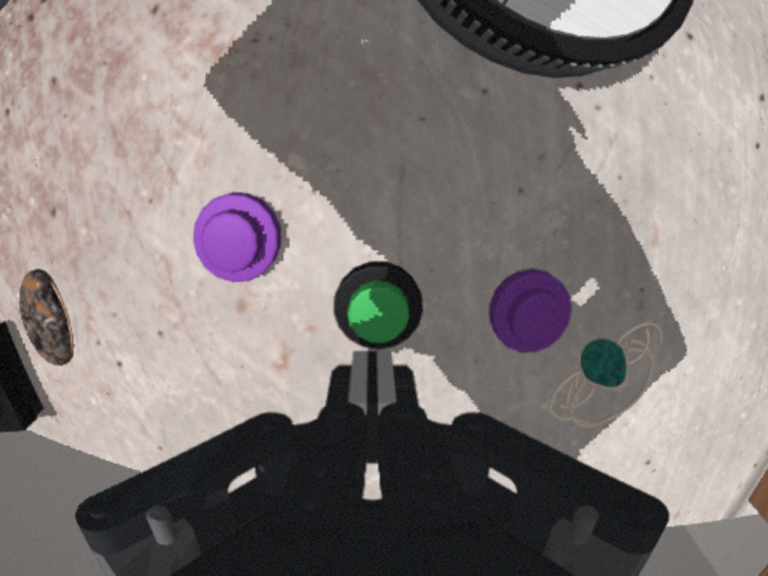

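The green button is at (378,313), between two purple look-alikes.

```bash
python3 - <<'E'
from h import *
g=pickle.load(open('pics/w4.pkl','rb'))
for z in (15,20,25):
  print(z,whit(g,378/1.5-.17,313/1.5-.17,z), whit(g,347/1.5,313/1.5,z)-whit(g,409/1.5,313/1.5,z))
E
```

```text
15 [ 525.26726221 -331.58032146   15.        ] [-31.8786776  -6.2099813   0.       ]
20 [ 524.85965986 -329.76742448   20.        ] [-31.14977388  -6.06799052   0.        ]
25 [ 524.4520575  -327.95452749   25.        ] [-30.42087016  -5.92599973   0.        ]
```

Call:
step_arm(
  motion=[
    {"claw":0,"delta_pos":[-1.9,2,20],"turn":0},
    {"claw":0,"delta_pos":[0,0,20],"turn":0},
    {"claw":0,"delta_pos":[0,0,15],"turn":0},
    {"claw":0,"delta_pos":[0,0,3],"turn":0},
    {"claw":0,"delta_pos":[0,0,3],"turn":0},
    {"claw":0,"delta_pos":[0,0,2],"turn":0},
    {"claw":0,"delta_pos":[0,0,0],"turn":0},
  ],
)

```text
clock: 8.63
eef_pos: [526.9, -329.6, 37.5]
tcp_rot: [3.14, 0.001, 1.763]
contact_force: [0.0, 0.6, -0.0]
opening: -0.002
grasp_force: 0.0
```

Call:
step_arm(
  motion=[
    {"claw":0,"delta_pos":[0,0,1.5],"turn":0},
    {"claw":0,"delta_pos":[0,0,1.5],"turn":0},
    {"claw":0,"delta_pos":[0,0,0],"turn":0},
    {"claw":0,"delta_pos":[0,0,0],"turn":0},
  ],
)

```text
clock: 8.97
eef_pos: [526.2, -329.2, 33.5]
tcp_rot: [3.141, 0.0, 1.763]
contact_force: [0.1, -0.6, -0.2]
opening: -0.001
grasp_force: 0.0
```

Call:
step_arm(
  motion=[
    {"claw":0,"delta_pos":[0,-1.5,1.5],"turn":0},
    {"claw":0,"delta_pos":[0,0,1.5],"turn":0},
    {"claw":0,"delta_pos":[0,0,0],"turn":0},
  ],
)

```text
clock: 9.22
eef_pos: [524.4, -329.5, 30.0]
tcp_rot: [-3.141, -0.0, 1.763]
contact_force: [-0.6, 0.6, 0.8]
opening: 0.001
grasp_force: 0.5
```

Call:
step_arm(
  motion=[
    {"claw":0,"delta_pos":[0,0,1.5],"turn":0},
    {"claw":0,"delta_pos":[0,0,1.5],"turn":0},
    {"claw":0,"delta_pos":[0,0,0],"turn":0},
  ],
)

```text
clock: 9.47
eef_pos: [524.6, -329.5, 27.1]
tcp_rot: [-3.141, 0.0, 1.763]
contact_force: [-0.9, 0.2, 2.9]
opening: -0.004
grasp_force: 1.2
```

Call:
step_arm(
  motion=[
    {"claw":0,"delta_pos":[0,0,1],"turn":0},
    {"claw":0,"delta_pos":[0,0,1],"turn":0},
    {"claw":0,"delta_pos":[0,0,0],"turn":0},
  ],
)

```text
clock: 9.72
eef_pos: [524.6, -329.5, 25.2]
tcp_rot: [-3.142, 0.0, 1.763]
contact_force: [-1.5, 0.1, 2.0]
opening: 0.002
grasp_force: 1.6
```

Call:
step_arm(
  motion=[
    {"claw":0,"delta_pos":[0,0,1],"turn":0},
    {"claw":0,"delta_pos":[0,0,0.5],"turn":0},
    {"claw":0,"delta_pos":[0,0,0],"turn":0},
  ],
)

```text
clock: 9.97
eef_pos: [524.7, -329.5, 24.1]
tcp_rot: [-3.142, 0.0, 1.763]
contact_force: [-2.6, 0.5, 5.8]
opening: -0.002
grasp_force: 3.0
```

Call:
step_arm(
  motion=[
    {"claw":0,"delta_pos":[0,0,0.5],"turn":0},
    {"claw":0,"delta_pos":[0,0,0.5],"turn":0},
    {"claw":0,"delta_pos":[0,0,0],"turn":0},
  ],
)

```text
clock: 10.22
eef_pos: [524.7, -329.5, 23.9]
tcp_rot: [3.142, 0.0, 1.763]
contact_force: [-4.8, 1.5, 15.2]
opening: 0.0
grasp_force: 7.4
```

It has bottomed out: 15 N with no further travel. I'll lift off.

Call:
step_arm(
  motion=[
    {"claw":0,"delta_pos":[0,0,0],"turn":0},
    {"claw":0,"delta_pos":[0,0,-5],"turn":0},
    {"claw":0,"delta_pos":[0,0,-15],"turn":0},
    {"claw":0,"delta_pos":[0,0,-40],"turn":0},
    {"claw":0,"delta_pos":[0,0,-40],"turn":0},
    {"claw":0,"delta_pos":[0,0,-40],"turn":0},
    {"claw":0,"delta_pos":[0,0,0],"turn":0},
    {"claw":0,"delta_pos":[0,0,0],"turn":0},
  ],
)

```text
clock: 10.88
eef_pos: [526.3, -330.3, 165.5]
tcp_rot: [3.137, 0.004, 1.763]
contact_force: [-1.3, -0.4, -0.4]
opening: 0.003
grasp_force: 0.0
```

```bash
python3 - <<'E'
from h import *
g=snap('top','top2'); print(sense()['contact_force'])
cv2.imwrite('pics/crop2.png',cv2.resize(g['img'][130:250,210:370,::-1],None,fx=5,fy=5,interpolation=cv2.INTER_CUBIC))
E
```

```text
[-0.38300919  1.10951182 -0.3394023 ]
```

View pics/crop2.png

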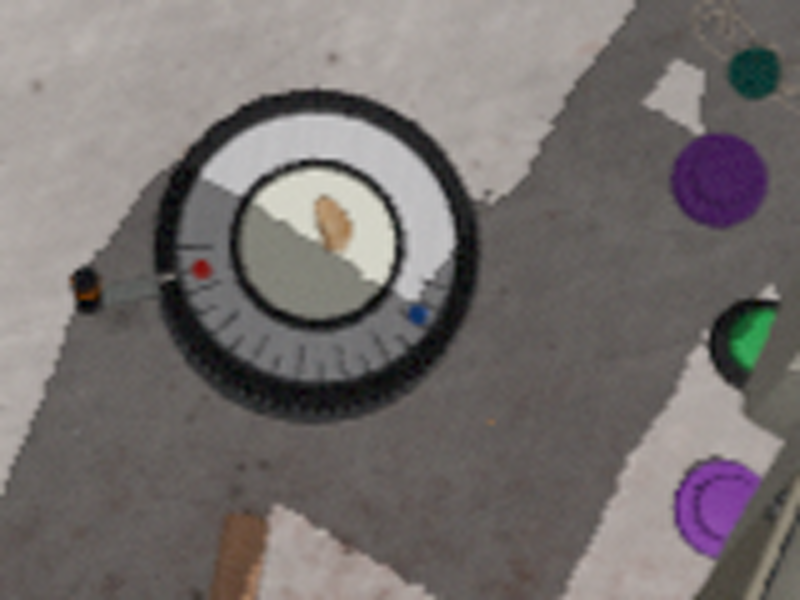

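The line at (165,277), the red dot at (202,269) and the centre at (318,245) are collinear. The stone and clamp haven't moved.

```bash
python3 -c "
from rig import *
print(sign_off())"
```

```text
the job is handed in; nothing more can be done
None
```

The job is handed in: the lever's white line points at the red dot (within about 0.3° as measured), and after that the green button was pressed fully down and released. In the last picture the stone and clamp were where they started.

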